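# Lever open the hinged plaster mould and hold it

## Robot

A 6-joint arm with a two-finger parallel gripper is mounted at the origin on the work surface. World frame = base frame: x ahead of the robot, y to its left, z up, the work surface at z = 0. Lengths are in mm, angles in rad, forces in N, time in s.
With the tool pointing down it reaches from about 325 to 900 mm from the base axis. Payload 6.1 kg.
Tool frame: the origin (TCP) lies between the finger pads; the fingertips stand 17 mm ahead of it and the grasp point (between the pads) lies 2 mm behind it; z points along the fingers, y is the direction in which the jaws open and shut (so a half turn about z gives the same grasp; the last joint's range is limited). The gripper opens to 85 mm and grips with 20 to 120 N. Pads are 22 mm wide; open, the fingers measure 114 mm over their backs; the gripper's body (76 mm by 85 mm) begins 54 mm behind the grasp point. The pads swing forward as they close: fully open they stand 13 mm farther back than shut.
Start: joints at [-1.43, 0.22, 1.526, -0, 1.395, -0.126], TCP at [164.772, -602.882, 248.3] pointing down, gripper open.
Joint ranges: [-2.98, 2.98], [-0.91, 2.08], [0.09, 2.57], [-1.24, 4.39], [0.2, 2.65], [-2.68, 2.68]. Speed limits (rad/s): [2.57, 2.57, 3.01, 3.14, 3.14, 3.14].

## Interface

Orientations are given as [roll, pitch, yaw] about the fixed x, y, z axes, in that order (R = Rz(yaw) Ry(pitch) Rx(roll)).
In Python, from cell import r gives the robot as it stands.
- The arm moves only by the tool send_rows, never from a script. Its argument "moves" is a list of rows, each a list of 5 numbers: the shift along the tool's x, y, z in mm, then the turn about the tool's z in rad, then the closure, from 0 (fully open) to 1 (shut). A call has 1 to 10 rows; each row is the pose to reach, as a shift and turn from the pose measured when the call began, along the tool's axes at that moment; what a row does not reach only later rows make up. A row lasts 1/8 s, in which the tool goes at most 62.5 mm and 10.7 degrees, less where a joint would pass 70% of its speed; a pose out of reach is approached as far as the arm can. A call with a gripper value outside its range is refused whole. The fingers move at their own pace and stop on an object; "newtons" is the grip in N (left out, the last holds). Time passes only in rows, so rows that repeat a pose let the fingers close. It gives the time, the measured TCP pose, the force and the opening at its end, in the units of the state.
- r.observe(): the state, without advancing time (a new reading comes with each control period).
- r.read_camera(name): name is "side" or "top"; returns a dict with "img" (420x560x3 uint8, red, green, blue), "vertical_fov" (degrees; the focal length in pixels is half the picture's height over the tangent of half this angle, whatever the lens; pixels are square), "cx", "cy" (the principal point, pixels), "cam_to_world" (4x4, takes a point from camera to world coordinates). Camera axes: x right, y down, z forward; pixel columns grow to the right and rows downward; lengths in mm; the calibration is good to about 2 mm. A picture is of the moment at which its call begins. There is no depth.
- r.finish_job(): hands the job in, once; it reports no verdict.
The state is a dict: "t": time; "joints": joint angles; "dq": joint speeds; "tau": joint torques, N m; "tool_pos": TCP position; "tcp_rot": TCP orientation; "contact_force": force on the tool from outside, world axes, zero at the start; "ft_torque": the same for the moment, N m; "width": finger opening in mm.
Only numpy, scipy, OpenCV 4.12 (cv2) and the standard library are available. Lean on these libraries where they do the work, as an engineer would, in place of code of your own. Each camera call takes 0.05 s, during which the arm holds its last target.

## Task

Open the hinged plaster mould so that I can slide the spacer sticks in: with your fingertips press the wooden-handled long end of the lever bar slowly down until its short end has raised the heavy top half of the mould a good 30 mm at the front, and finish while still holding the bar pressed down there. Only press: do not grip or ram the bar or lift it out of its saddle, do not touch the mould or its base board, and leave everything else on the bench where it is.

Things in the scene. Friction and masses are not known exactly. Their poses are not given: they have to be found in the camera images.
- mould: fixed lower half of the mould with its 15 mm plywood board (x +-150, y -42 to +313 mm) and steel saddle (48 mm wide, 86 mm high, at the origin). Plaster in a timber frame, 260 x 220 mm, y +73 to +293, top (parting line) 55 mm above the bench. Origin on the bench under the saddle, z up; -y points along the bar to its handle; the mould's hinge is at y = +298 mm. Yaw within 25 degrees
- mould_top (a joint): hinge angle of the mould's top half (plaster in a timber frame, 260 x 220 mm, top 120 mm above the bench when shut, 5 to 7.5 kg): 0 = shut, grows as it opens. The gap at the front is 225 mm times this angle: 0.133 rad = 30 mm. It falls shut if the bar is let go. The bar's full stroke, handle down on the bench, gives about 0.18 rad
- lip (a point): middle of the underside of the steel lip, 70 mm wide, on the front of the top half; the bar's toe lies under it; 60 mm above the bench when shut
- saddle (a point): centre of the saddle's slots where the bar's cross pin lies, 74 mm above the bench (the pin settles 1 to 2 mm off it); the slots are open at the top
- bar: loose lever bar, 0.72 kg, flat dark steel 30 x 8 mm, an upturned toe under the lip, a flat pale wooden handle 115 mm long, 38 wide, 18 thick, ending 265 mm from the pin. Origin at the centre of its cross pin. At the start it leans 25 degrees, handle up, its body axes parallel to mould's; it turns about its x axis. Nothing stands under the handle
- bar_pivot (a point): centre of the bar's cross pin (10 mm round, 68 mm long), which the bar turns about
- bar_press (a point): where to press: on top of the wooden handle, on its centre line, 25 mm from its end, 240 mm from the pin. It moves on an arc about bar_pivot. About 180 mm above the bench at the start, 67 mm when the gap is 30 mm, 50 mm at 34 mm, 25 mm at the end of the stroke, where the handle meets the bench hard. Pressing takes about 4 to 10 N there, through the whole stroke
- mug: bystander: dark glazed coffee mug, 84 mm across, 100 mm tall; origin under its centre
- stick_a: bystander: square pale wooden spacer stick, 25 x 200 x 25 mm, lying on the bench beside the bar's handle; origin under its centre, its length is its y axis
- stick_b: bystander: second spacer stick like stick_a, farther from the bar
- bowl: bystander: dark grey rubber plaster-mixing bowl, 124 mm across, 60 mm tall; origin under its centre
- slip_jar: bystander: squat grey jar with a metal cap, 64 mm across, 75 mm tall; origin under its centre
- carving: bystander: small carved wooden scroll block, 130 x 65 x 71 mm; origin under its centre
- loop_tool: bystander: loop-ended clay tool, 180 mm long (along its x axis), 12 mm thick; origin on the bench about mid-length

How it is judged (in metres and radians):
At the end, for the whole second after the job is handed in: the mould's top half stands still, at least 0.12 rad (27 mm at the front) open, carried by the bar, whose pin still lies in the saddle (within 8 mm) and which the fingers still press (more than 0.7 N) (value of joint mould_top above 0.12 rad and velocity of joint mould_top between -0.05 and 0.05 rad/s and contact force between the fingers and bar above 0.7 N and distance between bar_pivot and saddle below 0.008 m); the arm keeps its last pose, push and grip.
It fails at once if the mould, its base board or saddle touched by the robot (over 1 N) (contact force between any of the fingers, the arm and mould above 1 N).
It fails at once if the bar lifted or dragged out of its saddle (pin more than 10 mm away) (distance between bar_pivot and saddle above 0.01 m).
It fails at once if the bar gripped, or rammed against the bench (over 35 N from the fingers) (contact force between the fingers and bar above 35 N).
It fails at once if the top half jerked up or let fall (faster than 0.8 rad/s) (velocity of joint mould_top above 0.8 rad/s or velocity of joint mould_top below -0.8 rad/s).
It fails at once if a bystander moved by more than 15 mm (distance of any of mug, stick_a, stick_b, bowl, slip_jar, carving, loop_tool from where it was at the start of the episode above 0.015 m).
It also fails if it takes over 32 s, if anything falls off the work surface, if the arm or the gripper's body presses on something with over 40 N, if the wrist force passes 120 N, or if a joint passes its speed limit or range.

## Working session

There is one attempt and no reset: what is moved stays moved. The work goes in short steps, Python scripts to look and compute and a tool call to move; the robot and the scene stay as the last step left them, time stands still between calls to the robot, and variables do not carry over. Pictures are saved under pics/ and viewed, and the job is handed in when it is done.

Besides the shell and the picture viewer there is one more tool, called after "Emit:" as a command line: name --pt "numbers of a row" for each row, then --argument value for the rest. send_rows: Moves the arm, as the interface text tells. Its arguments: {"type":"object","properties":{"moves":{"type":"array","items":{"type":"array","items":{"type":"number"}}},"newtons":{"type":"number"}},"required":["moves"]}

```bash
mkdir -p pics; cat > h.py <<'E'
import numpy as np,cv2
from cell import r
def cam(n):
    c=r.read_camera(n);f=c["img"].shape[0]/2/np.tan(np.radians(c["vertical_fov"])/2)
    return c,f
def ray(c,f,u,v):
    M=np.array(c["cam_to_world"]);d=M[:3,:3]@np.array([(u-c["cx"])/f,(v-c["cy"])/f,1]);return M[:3,3],d
def onz(c,f,u,v,z):
    o,d=ray(c,f,u,v);return o+d*(z-o[2])/d[2]
def proj(c,f,p):
    M=np.array(c["cam_to_world"]);q=M[:3,:3].T@(np.array(p)-M[:3,3]);return q[0]/q[2]*f+c["cx"],q[1]/q[2]*f+c["cy"]
E
python3 - <<'E'
from h import *
for n in("side","top"):
    c,f=cam(n);cv2.imwrite(f"pics/{n}0.png",c["img"][:,:,::-1]);print(n,f,c["cx"],c["cy"],np.round(c["cam_to_world"],3).tolist(),[k for k in c])
print(r.observe())
E
```

```text
side 487.9238557538971 284.16913726927385 205.0112974929085 [[0.92, -0.3, 0.254, 146.274], [-0.393, -0.698, 0.599, -997.553], [-0.002, -0.65, -0.76, 1264.316], [0.0, 0.0, 0.0, 1.0]] ['img', 'vertical_fov', 'cx', 'cy', 'cam_to_world']
top 544.6171467548619 288.74940340873326 205.04922322219744 [[0.019, -0.981, 0.195, 270.736], [-1.0, -0.021, -0.008, -75.113], [0.012, -0.195, -0.981, 1419.492], [0.0, 0.0, 0.0, 1.0]] ['img', 'vertical_fov', 'cx', 'cy', 'cam_to_world']
{'t': 0.1, 'joints': array([-1.43010839e+00,  2.21142444e-01,  1.52749185e+00, -1.58040921e-05,
        1.39467813e+00, -1.26107850e-01]), 'dq': array([ 0.0014565 , -0.00281883, -0.00334775,  0.00072192,  0.00071556,
        0.00167229]), 'tau': array([ 1.81808839e-03, -4.98245931e+01, -3.90547085e+01, -1.82911981e-04,
        5.69504788e-03,  2.31821197e-06]), 'tool_pos': array([ 164.69160047, -602.38738312,  247.31415277]), 'tcp_rot': array([-3.13988459e+00, -2.00870545e-04,  2.66798395e-01]), 'contact_force': array([-0.81182449, -0.1786333 ,  0.21177166]), 'ft_torque': array([ 0.00430121, -0.02106358, -0.02685637]), 'width': 85.40686141289387}
```

View pics/side0.png

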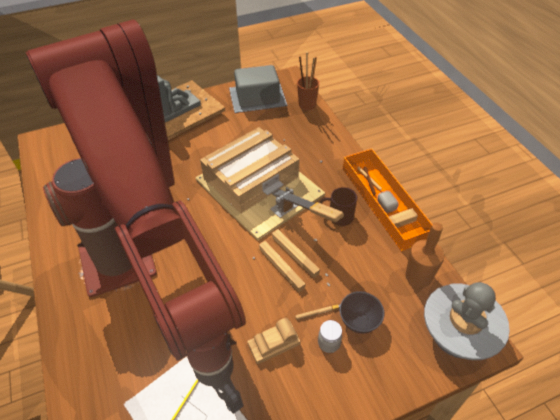

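View pics/top0.png

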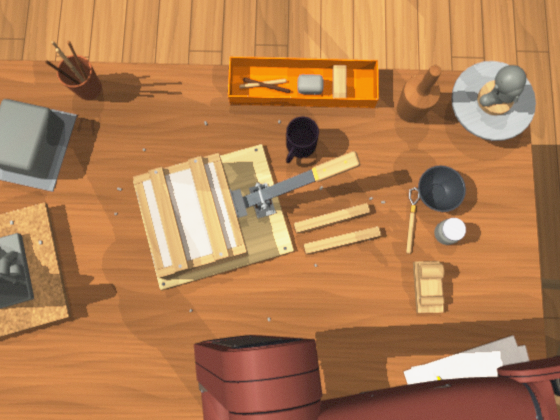

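The side view shows the mould at about (255,180) and the handle ending near (340,214), just in front of the mug at (343,205). In the top view the board spans roughly (135–292, 146–288), the saddle is near (264,198) and the handle end is near (357,160). The mug (302,137) and the sticks (about 335,220 and 342,240) lie on either side of it.

```bash
python3 - <<'E'
from h import *
a=cv2.imread("pics/top0.png");cv2.imwrite("pics/topz.png",cv2.resize(a[110:260,210:400],None,fx=4,fy=4,interpolation=cv2.INTER_CUBIC))
a=cv2.imread("pics/side0.png");cv2.imwrite("pics/sidez.png",cv2.resize(a[130:280,200:390],None,fx=4,fy=4,interpolation=cv2.INTER_CUBIC))
E
```

```text
(no output)
```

View pics/topz.png

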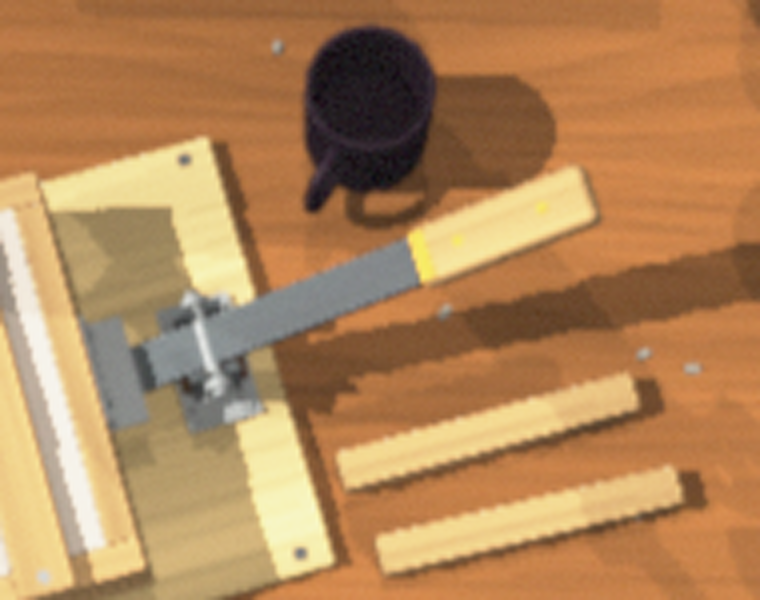

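View pics/sidez.png

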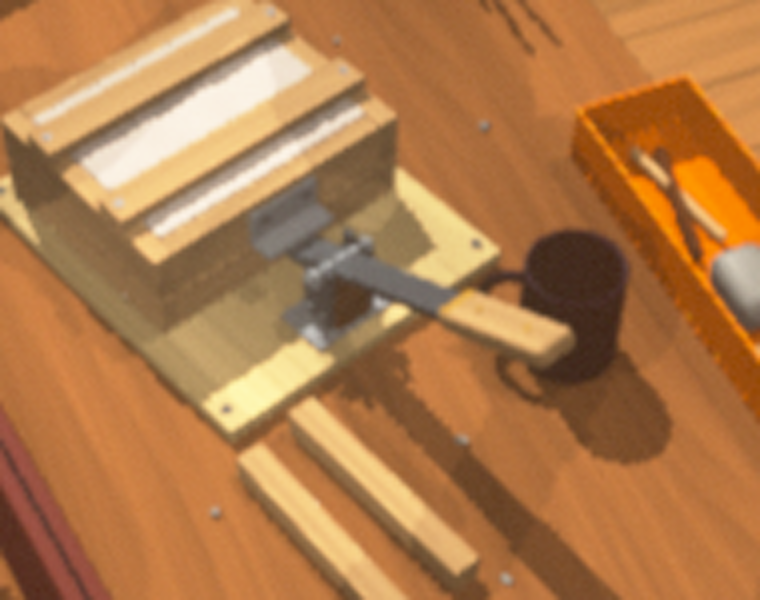

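```bash
cat >> h.py <<'E'
def tri(A,B):
    (o1,d1),(o2,d2)=A,B
    d1=d1/np.linalg.norm(d1);d2=d2/np.linalg.norm(d2)
    s=np.linalg.lstsq(np.c_[d1,-d2],o2-o1,rcond=None)[0];p,q=o1+s[0]*d1,o2+s[1]*d2
    return (p+q)/2,np.linalg.norm(p-q)
E
python3 - <<'E'
from h import *
ct,ft=cam("top");cs,fs=cam("side")
T=lambda u,v:(210+(u-1.5)/4,110+(v-1.5)/4)
S=lambda u,v:(200+(u-1.5)/4,130+(v-1.5)/4)
A=onz(ct,ft,*T(210,137),15);B=onz(ct,ft,*T(336,565),15)
A2=onz(cs,fs,*S(499,252),15);B2=onz(cs,fs,*S(235,431),15)
print("corners top",A.round(),B.round(),np.linalg.norm(A-B));print("side",A2.round(),B2.round(),np.linalg.norm(A2-B2))
for L,R in((A,B),(A2,B2)):
    # mould -y points away from mould ; 
    e=(L-R)/np.linalg.norm(L-R);m=(L+R)/2
    n=np.array([e[1],-e[0],0]) # candidate -y
    print("edge dir",e.round(3),"n",n.round(3),"yaw cand",np.degrees(np.arctan2(e[1],e[0])),"mid",m.round())
    o=m-42*n;print("origin +-",(m-42*n).round(1),(m+42*n).round(1))
E
python3 - <<'E'
from h import *
ct,ft=cam("top");cs,fs=cam("side")
T=lambda u,v:(210+(u-1.5)/4,110+(v-1.5)/4)
S=lambda u,v:(200+(u-1.5)/4,130+(v-1.5)/4)
t=lambda a,b:print(*[np.round(x,1) for x in tri(ray(ct,ft,*T(*a)),ray(cs,fs,*S(*b)))])
t((582,167),(573,329)) # far end corner
t((598,213),(532,355)) # near end corner
t((410,236),(472,291)); t((428,284),(440,318)) # handle start
t((541,208),(525,326));t((457,241),(478,306)) # brass rivets
E
```

```text
corners top [716. -13.  15.] [ 429. -102.   15.] 300.2976740196682
side [713. -16.  15.] [ 435. -105.   15.] 292.31611521540384
edge dir [0.954 0.298 0.   ] n [ 0.298 -0.954  0.   ] yaw cand 17.361821239751567 mid [573. -57.  15.]
origin +- [560.1 -17.2  15. ] [585.2 -97.4  15. ]
edge dir [0.952 0.306 0.   ] n [ 0.306 -0.952  0.   ] yaw cand 17.821486510575497 mid [574. -61.  15.]
origin +- [560.9 -20.6  15. ] [ 586.6 -100.6   15. ]
[ 648.8 -239.8  188.4] 2.4
[ 616.7 -248.3  186.7] 6.9
[ 618.2 -141.6  139.5] 3.1
[ 587.9 -152.7  134.8] 0.1
[ 624.6 -216.5  178.4] 0.7
[ 610.3 -168.8  155.4] 1.0
```

```bash
cat >> h.py <<'E'
from scipy.spatial.transform import Rotation as Ro
O=np.array([560.5,-19,0]);YAW=np.radians(17.5)
def mw(p): return O+Ro.from_euler('z',YAW).apply(p)
def arc(z): # press-point mould y for given press-surface z, h=7
    h=7;a=np.linspace(-.3,.5,2000);zz=74+240*np.sin(a)+h*np.cos(a);i=np.argmin(abs(zz-z));return -240*np.cos(a[i])+h*np.sin(a[i])
def delta(tip):
    s=r.observe();R=Ro.from_euler('xyz',s["tcp_rot"]);tcp=np.array(tip)+[0,0,17]
    return R.inv().apply(tcp-s["tool_pos"]).round(1), s
E
python3 - <<'E'
from h import *
ct,ft=cam("top");T=lambda u,v:(210+(u-1.5)/4,110+(v-1.5)/4)
m=onz(ct,ft,*T(370,95),100);print("mug",m.round(),"in mould",Ro.from_euler('z',-YAW).apply(m-O).round())
d,s=delta(mw([0,arc(180),230]));print(arc(180),d,s["tcp_rot"],"turn",s["tcp_rot"][2]-YAW)
E
```

```text
mug [ 719. -117.  100.] in mould [ 122. -141.  100.]
-215.44989428901133 [ 544.  -243.5    1.2] [-3.14108995e+00 -7.04656905e-05  2.66803365e-01] turn -0.03862925420793506
```

Emit:
send_rows --pt "54 -24 0 -0.02 1" --pt "108 -48 0 -0.04 1" --pt "163 -73 0 -0.04 1" --pt "217 -97 0 -0.04 1" --pt "272 -122 0 -0.04 1" --pt "326 -146 0 -0.04 1" --pt "381 -170 0 -0.04 1" --pt "435 -195 0 -0.04 1" --pt "490 -219 0 -0.04 1" --pt "540 -240 0 -0.04 1" --newtons 30

```text
t: 1.6
tool_pos: [623.9, -227.2, 248.3]
tcp_rot: [-3.141, -0.0, 0.307]
contact_force: [0.5, -0.6, 0.7]
width: 0.1
```

```bash
python3 - <<'E'
from h import *
for n in("side","top"):
    c,f=cam(n);cv2.imwrite(f"pics/{n}1.png",cv2.resize(c["img"][60:300,180:460,::-1],None,fx=2.5,fy=2.5))
d,s=delta(mw([0,arc(180),200]));print(d,s)
E
```

```text
[-0.4 -0.1 30.8] {'t': 1.7, 'joints': array([-0.46416075,  0.31442759,  1.41424246,  0.00237375,  1.41272477,
        0.79416036]), 'dq': array([-0.06685577, -0.03160376,  0.04629638, -0.04880828,  0.01196517,
       -0.05278807]), 'tau': array([  1.34240706, -53.96522999, -39.88326788,   0.33377929,
        -0.10355859,   0.51751072]), 'tool_pos': array([ 625.69869658, -224.51999765,  247.76455627]), 'tcp_rot': array([-3.14005893e+00, -1.78383033e-03,  3.12100421e-01]), 'contact_force': array([-0.93603467, -0.18082745, -0.19343928]), 'ft_torque': array([ 0.00810877, -0.00648505,  0.02712438]), 'width': 0.26552917144425237}
```

View pics/side1.png

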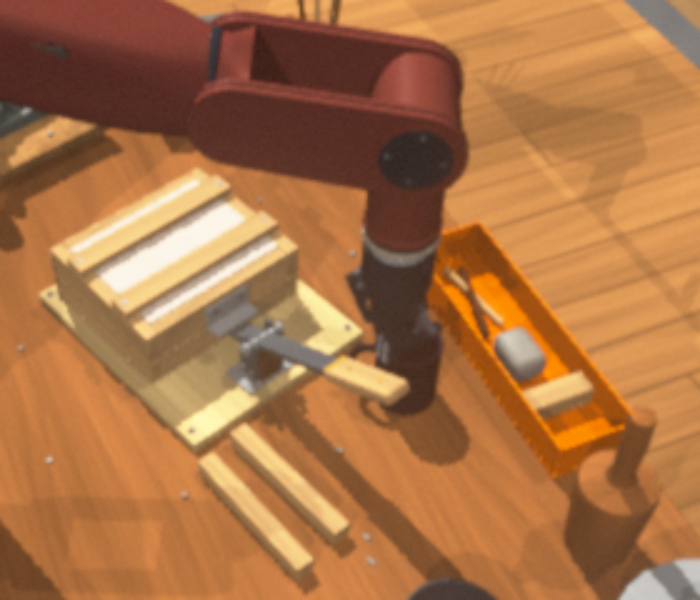

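View pics/top1.png

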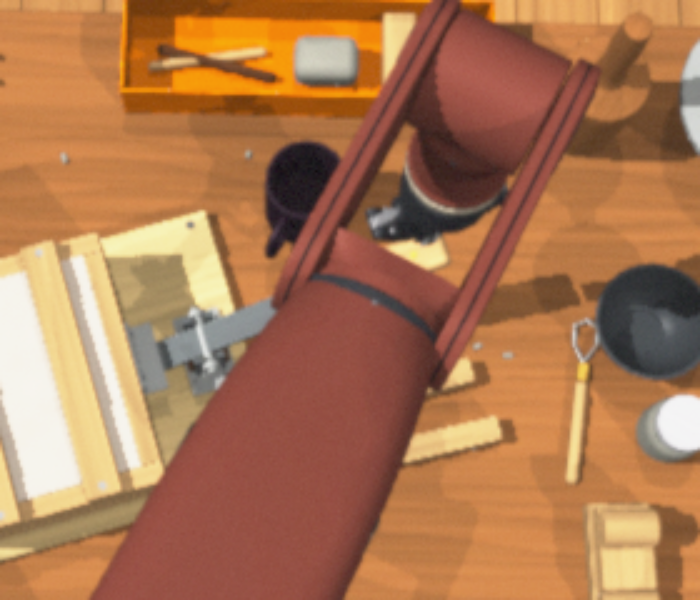

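The side view has the shut gripper over the handle end, at about (400,330) in the crop. The top view shows no contact, and the mug and sticks haven't moved. Next I'll come down slowly until I feel contact.

Emit:
send_rows --pt "0 0 12 0 1" --pt "0 0 24 0 1" --pt "0 0 32 0 1" --pt "0 0 36 0 1" --pt "0 0 39 0 1" --pt "0 0 42 0 1" --pt "0 0 45 0 1" --pt "0 0 47 0 1" --pt "0 0 48 0 1" --pt "0 0 48 0 1"

```text
t: 2.95
tool_pos: [626.3, -224.8, 200.8]
tcp_rot: [-3.142, -0.003, 0.312]
contact_force: [0.1, -1.1, 4.6]
width: -0.4
```

```bash
python3 - <<'E'
from h import *
for n in("side",):
    c,f=cam(n);cv2.imwrite(f"pics/{n}2.png",cv2.resize(c["img"][130:280,200:390,::-1],None,fx=4,fy=4))
d,s=delta(mw([0,arc(180),200]));print(d,s["tool_pos"],s["contact_force"],s["tcp_rot"])
p=s["tool_pos"]-[0,0,17]
print(Ro.from_euler('z',-YAW).apply(p-O),(np.array(proj(c,f,p))-[200,130])*4)
for z in (180,160,140,120,100,80,67,60,55,50):print(z,round(arc(z),1))
E
```

```text
[ -0.7  -0.6 -16.3] [ 626.22724668 -224.85287445  200.74947856] [-0.48838698 -1.26737256  4.49382441] [-3.14154375e+00 -2.91214345e-03  3.12029752e-01]
[   0.78403609 -216.08993998  183.74947856] [531.79637714 327.06389052]
180 -215.4
160 -224.2
140 -230.8
120 -235.7
100 -238.7
80 -240.0
67 -240.0
60 -239.7
55 -239.4
50 -238.9
```

View pics/side2.png

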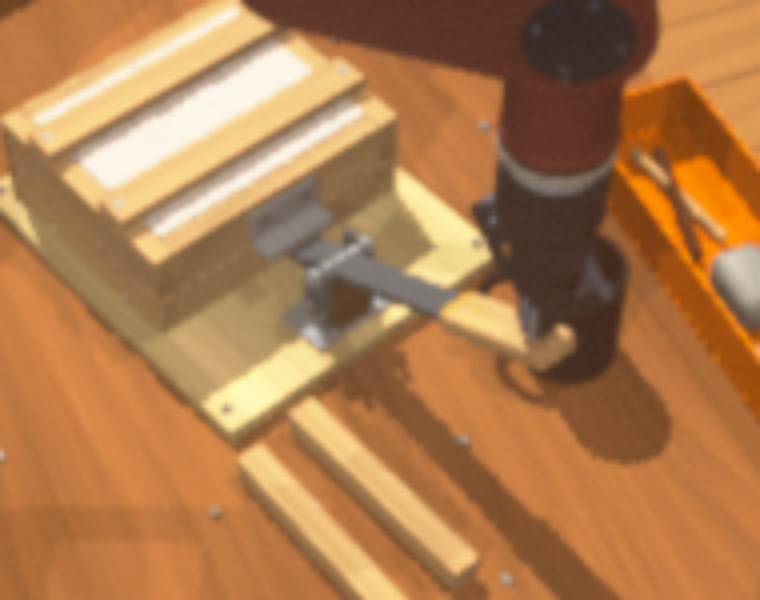

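The fingertips are resting on the handle at the press point (crop (532,327)) with 4.5 N. I'll follow the arc slowly downward.

Emit:
send_rows --pt "0 1 2 0 1" --pt "0 2 5 0 1" --pt "0 4 8 0 1" --pt "0 5 11 0 1" --pt "0 7 14 0 1" --pt "0 8 17 0 1" --pt "0 9 20 0 1" --pt "0 10 23 0 1" --pt "0 11 26 0 1" --pt "0 12 29 0 1"

```text
t: 4.25
tool_pos: [630.4, -236.7, 172.6]
tcp_rot: [3.14, -0.004, 0.312]
contact_force: [-0.7, -0.8, 6.3]
width: -0.3
```

Emit:
send_rows --pt "0 1 3 0 1" --pt "0 2 6 0 1" --pt "0 3 9 0 1" --pt "0 4 12 0 1" --pt "0 5 15 0 1" --pt "0 6 18 0 1" --pt "0 6 21 0 1" --pt "0 7 24 0 1" --pt "0 8 27 0 1" --pt "0 8 30 0 1"

```text
t: 5.5
tool_pos: [633.2, -244.7, 143.4]
tcp_rot: [3.139, -0.004, 0.312]
contact_force: [-0.6, -2.0, 6.9]
width: 0.2
```

Emit:
send_rows --pt "0 0.5 3 0 1" --pt "0 1 6 0 1" --pt "0 1.5 9 0 1" --pt "0 2 12 0 1" --pt "0 2 15 0 1" --pt "0 2.5 18 0 1" --pt "0 3 21 0 1" --pt "0 3 24 0 1" --pt "0 3 27 0 1" --pt "0 3 30 0 1"

```text
t: 6.75
tool_pos: [635.4, -249.1, 115.2]
tcp_rot: [3.135, -0.006, 0.312]
contact_force: [-0.9, -3.9, 7.2]
width: 0.3
```

```bash
python3 - <<'E'
from h import *
for n in("side",):
    c,f=cam(n);cv2.imwrite(f"pics/{n}3.png",cv2.resize(c["img"][130:280,200:390,::-1],None,fx=4,fy=4))
s=r.observe();print(s["tool_pos"],s["contact_force"])
p=s["tool_pos"]-[0,0,17]
print(Ro.from_euler('z',-YAW).apply(p-O),arc(p[2]))
E
```

```text
[ 635.26668885 -249.13898758  114.71970774] [ 1.0157124  -4.82318778  6.3526649 ]
[   2.10213025 -241.97023043   97.71970774] -238.92774752339804
```

View pics/side3.png

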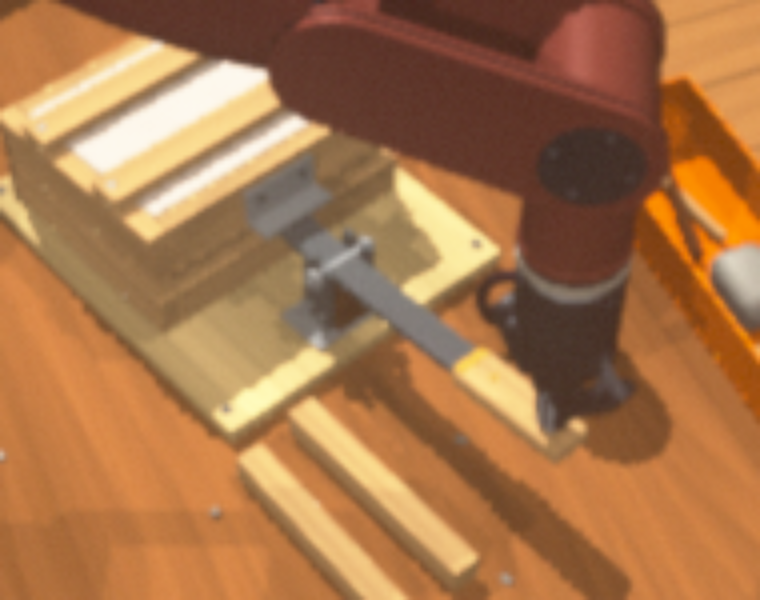

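The mould is opening evenly, the pin is in the saddle and the fingers are centred on the handle. The side view shows a clear dark gap at the front, around (160,290). The −y force is friction, so I'll ease slightly outward while I keep going down.

Emit:
send_rows --pt "0 1 3 0 1" --pt "0 2 6 0 1" --pt "0 2 9 0 1" --pt "0 2.5 12 0 1" --pt "0 2.5 15 0 1" --pt "0 3 18 0 1" --pt "0 3 21 0 1" --pt "0 3 24 0 1" --pt "0 3 27 0 1" --pt "0 3 30 0 1"

```text
t: 8.05
tool_pos: [636.3, -250.9, 85.2]
tcp_rot: [3.137, -0.006, 0.312]
contact_force: [-2.2, 2.9, 8.5]
width: -0.2
```

```bash
python3 - <<'E'
from h import *
for n in("side","top"):
    c,f=cam(n);cv2.imwrite(f"pics/{n}4.png",cv2.resize(c["img"][130:280,200:390,::-1] if n=="side" else c["img"][80:280,180:460,::-1],None,fx=2.8,fy=2.8))
s=r.observe();print(s["tool_pos"],s["contact_force"],s["tcp_rot"])
p=s["tool_pos"]-[0,0,17]
print(Ro.from_euler('z',-YAW).apply(p-O),arc(p[2]))
E
```

```text
[ 636.19129097 -250.94506655   84.83394273] [-2.78056268  3.35285449  7.30922321] [ 3.13756951 -0.00558723  0.31212721]
[   2.44084054 -243.97075178   67.83394273] -240.02388669637796
```

View pics/side4.png

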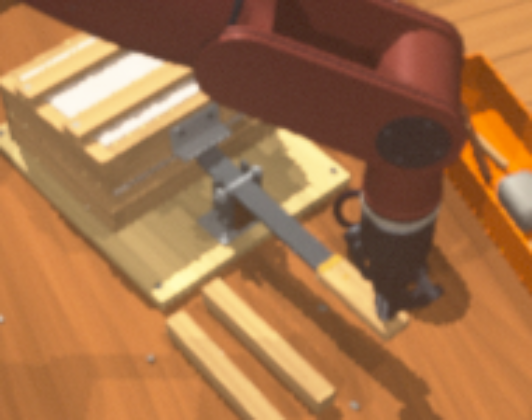

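View pics/top4.png

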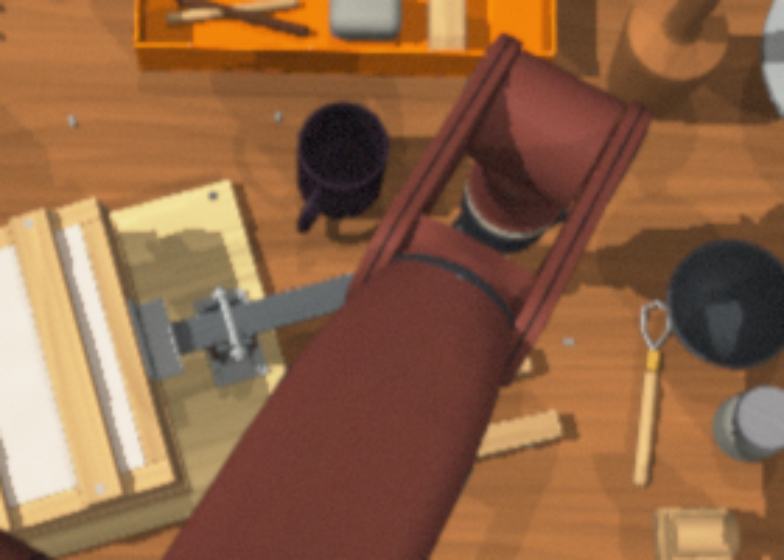

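The gap is clearly open, the mug and sticks haven't moved, and the tip is at z≈68, which is roughly 30 mm of gap. I'll go about 11 mm further for margin, relax the sideways force, then hold.

Emit:
send_rows --pt "0 -0.5 2 0 1" --pt "0 -1 4 0 1" --pt "0 -1 6 0 1" --pt "0 -1.5 8 0 1" --pt "0 -1.5 10 0 1" --pt "0 -1.5 11 0 1" --pt "0 -1.5 12 0 1" --pt "0 -1.5 12 0 1" --pt "0 -1.5 12 0 1" --pt "0 -1.5 12 0 1"

```text
t: 9.4
tool_pos: [636.4, -250.1, 74.1]
tcp_rot: [3.136, -0.007, 0.312]
contact_force: [-0.9, -1.0, 7.1]
width: -0.2
```

```bash
python3 - <<'E'
from h import *
for n in("side",):
    c,f=cam(n);cv2.imwrite(f"pics/{n}5.png",cv2.resize(c["img"][130:280,200:390,::-1],None,fx=4,fy=4))
s=r.observe();print(s["tool_pos"],s["contact_force"],s["tcp_rot"])
for z in (0,1):
    # lip middle expected; front lower edge left corner of top half: shut z=55, mould (-130,73)
    for g in (0,30,34):
        print(g,(np.array(proj(c,f,mw([-130,73,55+g])))-[200,130])*4,(np.array(proj(c,f,mw([-130,73+ (120-55)*0,120+g])))-[200,130])*4)
    break
E
```

```text
[ 636.4586501  -250.04679832   74.09828926] [-0.50658072 -1.64388052  6.83379649] [ 3.13613937 -0.00674713  0.31211975]
0 [156.72559056 302.10237482] [150.75771895 248.65237341]
30 [154.01788881 277.85140702] [147.87243698 222.81094534]
34 [153.65090409 274.56458469] [147.48117735 219.30670983]
```

View pics/side5.png

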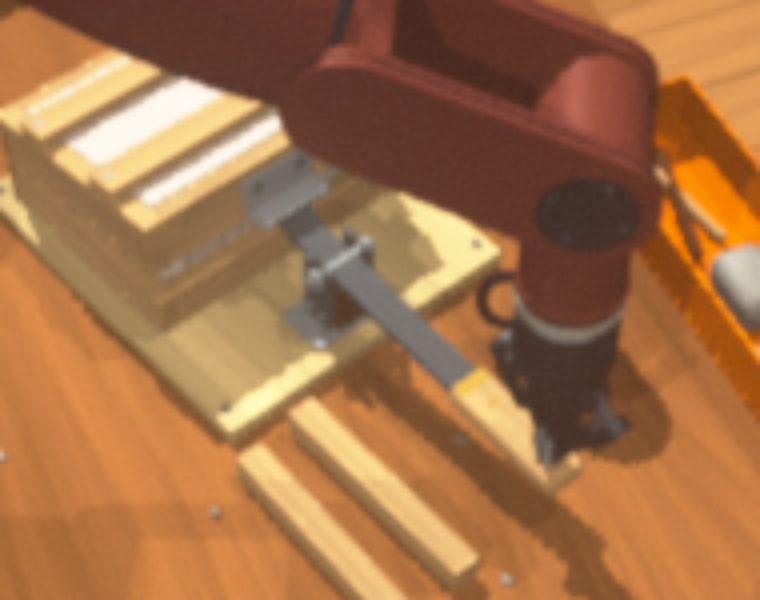

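```bash
python3 - <<'E'
from h import *
c,f=cam("side")
P=lambda t:(np.array(proj(c,f,mw([-130,298-225*np.cos(t)+65*np.sin(t),55+65*np.cos(t)+225*np.sin(t)])))-[200,130])*4
for t in(.1,.12,.133,.145,.16):print(t,(P(t)-P(0)).round(1))
s=r.observe();print(s["tool_pos"],s["contact_force"],s["t"])
E
```

```text
0.1 [ -8.  -24.4]
0.12 [ -9.8 -29.5]
0.133 [-11.  -32.7]
0.145 [-12.1 -35.8]
0.16 [-13.6 -39.7]
[ 636.44428965 -250.02102374   74.06785342] [-0.71444112 -1.04224168  6.71228045] 9.5
```

```bash
python3 - <<'E'
from h import *
print(r.finish_job());s=r.observe();print(s["tool_pos"],s["contact_force"],s["t"])
E
```

```text
the job is handed in; nothing more can be done
None
the job is handed in; nothing more can be done
```

The mould is open about 31–32 mm at the front, and the arm is still pressing the bar down there. I pressed the handle down slowly along its arc with the closed fingertips, at about 24 mm/s, and handed the job in at about 9.5 s of the 32 s allowed.

- **Opening:** the fingertips ended about 57 mm above the bench, which by your figures is roughly a 32 mm gap. The upper front corner of the top half rose about 34 px in the magnified side view, which fits about 0.138 rad (31 mm). The two estimates agree; I didn't measure the gap directly.
- **Force:** the force sensor read about 7 N upward and 1–2 N sideways at the end, and the tool was holding still. The highest reading between moves was about 9 N. During the press, sideways friction reached nearly 5 N, and I corrected for it.
- **Scene:** the last side view shows the pin in the saddle. The mug was last seen whole from the top just before the final 11 mm, unmoved; in the last view only its handle shows. The parts of the sticks I could see had not moved, and I saw no contact with the mould.
- **Measurement disagreements:** the two cameras differed by 3–6 mm on the board's front corners, and one handle corner was 7 mm off between views. The fingertips still landed on the press point.

The hand-in gives no verdict and the state couldn't be read afterwards, so the final second itself is unchecked.

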